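# Fit the filter wheel on its drive hub

## Robot

A 6-joint arm with a two-finger parallel gripper is mounted at the origin on a cart in front of the work surface, level with it; the furniture and walls round the work are solid. World frame = base frame: x ahead of the robot, y to its left, z up, the work surface at z = 0. Lengths are in m, angles in rad, forces in N, time in s.
With the tool pointing down it reaches from about 0.35 to 0.85 m from the base axis. Payload 8.1 kg.
Tool frame: the origin (TCP) lies midway between the tips of the shut fingers; the grasp point (between the pads) lies 19 mm behind it; z points along the fingers, y is the line along which they close (so a half turn about z gives the same grasp; the last joint's range is limited). The gripper opens to 93 mm and grips with 3 to 60 N. Pads are 15 mm wide; open, the fingers measure 128 mm over their backs; the gripper's body (75 mm by 188 mm) begins 65 mm behind the grasp point.
Start: joints at [-1.221, 0.13, 1.488, -0, 1.523, -0.085], TCP at [0.253, -0.544, 0.219] pointing down, gripper open.
Joint ranges: [-2.96, 2.96], [-0.89, 2.26], [0.02, 2.5], [-1.34, 4.48], [0, 2.73], [-2.66, 2.66]. Speed limits (rad/s): [2.39, 2.39, 2.79, 3.14, 3.14, 3.14].

## Interface

Orientations are given as a rotation vector (axis times angle).
In Python, from plant import read_state, read_camera, camera_model, close_job gives the robot as it stands. The module is installed in compiled form; this text tells all that it offers.
- The arm moves only by the tool carry_out, never from a script. Its argument "moves" is a list of rows, each an object of numbers: "jaw": the finger opening in m, from 0 to 0.093; "dx", "dy", "dz": the shift along the tool's x, y, z in m; "yaw": the turn about the tool's z in rad. In form: [{"jaw": .., "dx": .., "dy": .., "dz": .., "yaw": ..}, ...]. A call has 1 to 8 rows; each row shifts and turns the commanded pose from where the row before left it, along the tool's axes as they then stand; what a row does not reach is not made up. A row lasts 1/8 s, in which the tool goes at most 62.5 mm and 10.7 degrees, less where a joint would pass 70% of its speed; a pose out of reach is approached as far as the arm can. A call is refused whole if a number of a shift passes 0.0625 or a number of a turn 0.188, either way. A call with a gripper value outside its range is refused whole. The fingers move at their own pace and stop on an object; "grip_force" is the grip in N (left out, the last holds). Time passes only in rows, so rows that do not move let the fingers close. It gives the time, the measured TCP pose, the force, the opening and the grip force at its end, in the units of the state.
- read_state(): the state, without advancing time (a new reading comes with each control period).
- read_camera(name): name is "scene" or "side" or "wrist"; returns the picture (420x560x3 uint8, red, green, blue); there is no depth.
- camera_model(name): a dict with "camera_matrix" (3x3 intrinsics, pixels), "view" (4x4, takes a point from world to camera coordinates). Camera axes: x right, y up, looking along -z (the intrinsics and any distortion apply to the point x, -y, -z); pixel columns grow to the right and rows downward; lengths in m; the calibration is good to about 2 mm. A picture is of the moment at which its call begins: read the wrist's pose just before it. camera_model takes no time and is no camera call; for the wrist camera it gives the pose at the moment of the call.
- close_job(): hands the job in; it is judged then, once.
The state is a dict: "t": time; "q": joint angles; "dq": joint speeds; "joint_torque": joint torques, N m; "tool_pos": TCP position; "orientation": TCP orientation; "force": force on the tool from outside, world axes, zero at the start; "wrist_torque": the same for the moment, N m; "opening": finger opening in m; "gripper_force": force on a finger pad.
Only numpy, scipy, OpenCV 4.12 (cv2) and the standard library are available. Lean on these libraries where they do the work, as an engineer would, in place of code of your own. Each camera call takes 0.05 s, during which the arm holds its last target. There are 200 camera calls.

## Task

Lift the dust cap off the drive unit and stand it upright on the bare worktop. Put the filter wheel on the hub so that its three bolt holes go over the three studs and it sits flat on the hub face, then turn its clamp knob clockwise a full quarter turn until it stops; the wheel and hub spin along freely until the hub's arm comes up against its stop post. Leave the petri dish, the tin and the pen where they are.

Things in the scene. Friction and masses are not known exactly. Their poses are not given: they have to be found in the camera images.
- cap_grip (a point): Centre of the round grip of the grey dust cap, a hollow drum open below: 126 mm across, 46 mm high, inside 120 mm wide and 42 mm high. The grip, 30 mm across, spans 52 to 74 mm above the cap's rim; this point lies on the axis 63 mm above the rim. z up. At the start the cap stands loose over the hub on the drive's deck. About 0.12 kg.
- drive: The drive unit, a fixed grey box 156 x 150 mm whose deck lies 40 mm above the worktop; origin at the centre of its underside. The hub turns in the middle of the deck. Two stop posts, 13 mm tall, stand on the deck 49 mm from the hub's axis. The worktop is always bare 0.42 m ahead of the robot and 0.2 m to its right.
- hub_face (a point): Centre of the steel hub's flat top face, 74 mm across, 58 mm above the worktop. z up. On it: a pilot (24 mm across, 20 mm tall, top 9 mm tapered) and three studs (8 mm across, 13 mm tall, top 4 mm tapered) on a circle of radius 30 mm, one on +x, the others at +120 and -120 degrees. Below the face a short arm on the +x side swings between the stop posts.
- hub (a joint): Angle of the hub in its drive, rad, 0 to 1.5, growing counterclockwise seen from above. It turns very freely; at 0 its arm is against the stop post that blocks further clockwise turning, at 1.5 against the other post.
- wheel_seat (a point): Centre of the underside of the filter wheel, an aluminium disc 120 mm across, 10 mm thick, about 0.33 kg, flat on the worktop at the start. z up. Three 13 mm through holes on a circle of radius 30 mm, one on +x, the others at +120 and -120 degrees; any of the three fits. Bore 29 mm wide, 24 mm deep. A boss 38 mm across, up to 29 mm, carries the knob. Six dark rim windows are closed.
- knob_grip (a point): Centre of the bar of the black clamp knob on top of the wheel, 46 mm above the wheel's underside, on its axis. The bar is 44 mm long (along this point's x axis), 16 mm wide and 26 mm tall (33 to 59 mm above the wheel's underside); the wheel can be carried by it. z up.
- clamp_knob (a joint): Clamp knob in the wheel, rad: 0 open (bar along the wheel's x axis, as at the start), growing clockwise seen from above to 1.57, clamped, its stop. It is stiff (0.15 N m), far stiffer than the hub: wheel and hub go round with it until the hub's arm stands against its clockwise stop; only then does the knob turn in the wheel.
- petri_dish: Closed petri dish, 61 mm across, 15 mm high; origin at the centre of its underside. Not to be disturbed.
- screw_tin: Round tin, 63 mm across, 32 mm high; origin at the centre of its underside. Not to be disturbed.
- marker_pen: Marker pen lying flat, 132 mm long, 16 mm thick; origin at the centre of its underside. Not to be disturbed.

How it is judged:
By the outcome, as a careful person would: the job done as asked, in the order asked, and still so for the second after the job is handed in, with the robot touching nothing.
It also fails if it takes over 72 s, if anything falls off the work surface, if the arm or the gripper's body presses on something with over 40 N, if the wrist force passes 120 N, or if a joint passes its speed limit or range.

## Working session

There is one attempt and no reset: what is moved stays moved. The work goes in short steps, Python scripts to look and compute and a tool call to move; the robot and the scene stay as the last step left them, time stands still between calls to the robot, and variables do not carry over. Pictures are saved under pics/ and viewed, at most 10 in all, crops included, and the job is handed in when it is done.

Besides the shell and the picture viewer there is one more tool, called after "Emit:" as name([rows], argument=value, ...), one row to a line, values as JSON. carry_out: Moves the arm, as the interface text tells. Its arguments: {"type":"object","properties":{"moves":{"type":"array","items":{"type":"object","properties":{"jaw":{"type":"number"},"dx":{"type":"number"},"dy":{"type":"number"},"dz":{"type":"number"},"yaw":{"type":"number"}}}},"grip_force":{"type":"number"}},"required":["moves"]}

```bash
mkdir -p pics; cat > h.py <<'E'
import numpy as np,cv2
from plant import read_state,read_camera,camera_model,close_job
from scipy.spatial.transform import Rotation as R
def grab(n,f=None):
    m=camera_model(n); im=read_camera(n)
    if f: cv2.imwrite('pics/'+f,cv2.cvtColor(im,cv2.COLOR_RGB2BGR))
    return im,m
def ray(m,u,v):
    V=np.array(m['view']);K=np.array(m['camera_matrix'])
    d=np.linalg.inv(K)@[u,v,1]; d=np.array([d[0],-d[1],-d[2]])
    Rw=V[:3,:3].T; return -Rw@V[:3,3],Rw@d
def plane(m,u,v,z):
    o,d=ray(m,u,v); return o+d*(z-o[2])/d[2]
def proj(m,p):
    V=np.array(m['view']);K=np.array(m['camera_matrix'])
    c=V[:3,:3]@p+V[:3,3]; q=K@[c[0],-c[1],-c[2]]; return q[:2]/q[2]
def tri(a,b):
    (o1,d1),(o2,d2)=a,b
    t=np.linalg.lstsq(np.c_[d1,-d2],o2-o1,rcond=None)[0]
    p,q=o1+t[0]*d1,o2+t[1]*d2; return (p+q)/2,np.linalg.norm(p-q)
E
python3 - <<'E'
from h import *
a,ma=grab('scene','a1.png');b,mb=grab('side','b1.png');c,mc=grab('wrist')
cv2.imwrite('pics/c1.png',c[:,:,::-1])
for m in(ma,mb,mc):print({k:np.round(v,3).tolist() if k in('view','camera_matrix') else v for k,v in m.items()})
s=read_state();print(s['t'],s['tool_pos'],R.from_rotvec(s['orientation']).as_matrix().round(3))
E
```

```text
{'camera_matrix': [[523.884, 0.0, 278.83], [0.0, 523.884, 210.608], [0.0, 0.0, 1.0]], 'view': [[-0.869, -0.496, 0.004, 0.456], [0.379, -0.658, 0.65, -0.291], [-0.319, 0.566, 0.76, -1.524], [0.0, 0.0, 0.0, 1.0]]}
{'camera_matrix': [[503.207, 0.0, 278.712], [0.0, 503.207, 208.931], [0.0, 0.0, 1.0]], 'view': [[0.976, -0.219, 0.005, -0.546], [0.084, 0.397, 0.914, -0.107], [-0.203, -0.891, 0.406, -1.334], [0.0, 0.0, 0.0, 1.0]]}
{'camera_matrix': [[304.259, 0.0, 279.828], [0.0, 304.259, 209.873], [0.0, 0.0, 1.0]], 'view': [[0.421, -0.907, -0.001, -0.6], [0.871, 0.404, -0.28, 0.033], [0.254, 0.117, 0.96, -0.392], [0.0, 0.0, 0.0, 1.0]]}
0.15 [ 0.25262054 -0.5437199   0.21778931] [[ 0.907  0.421 -0.   ]
 [ 0.421 -0.907  0.001]
 [ 0.    -0.001 -1.   ]]
```

View pics/a1.png

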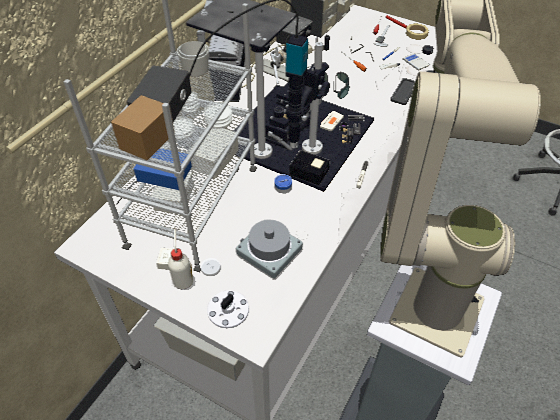

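View pics/b1.png

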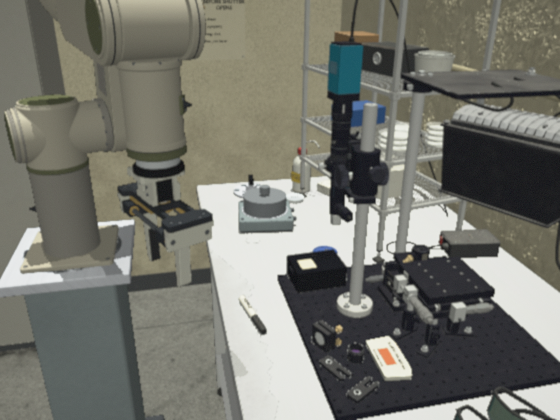

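The scene picture shows the capped drive (grip at about 269,231), the wheel with its black knob (227,298), the petri dish (211,267), the blue tin (283,183) and the pen (362,172). In the side picture the cap grip is at (265,189) and the knob at (251,180).

```bash
python3 - <<'E'
from h import *
ma,mb=camera_model('scene'),camera_model('side')
print('cap',tri(ray(ma,269,230.5),ray(mb,265,188.5)))
print('knob',tri(ray(ma,227.5,299),ray(mb,251,180)))
for n,u,v,z in[('petri',211,267,.015),('tin',283,181,.032),('pen1',364,161,.008),('pen2',360,186,.008),('wheelrim',228,309,.01),('bottle',180,275,.03)]:print(n,plane(ma,u,v,z).round(3))
for p in [(.42,-.2,0),(0,0,0)]: print(proj(ma,np.array(p)),proj(mb,np.array(p)))
a=cv2.imread('pics/a1.png')[200:340,150:350];b=cv2.imread('pics/b1.png')[160:250,210:330]
a=cv2.resize(a,(800,560),interpolation=cv2.INTER_CUBIC); cv2.imwrite('pics/a2.png',a)
E
```

```text
cap (array([0.52936282, 0.05762421, 0.10649523]), np.float64(0.004409733701615656))
knob (array([0.5289077 , 0.29120772, 0.04712715]), np.float64(0.0019638070914745967))
petri [0.646 0.207 0.015]
tin [ 0.626 -0.205  0.032]
pen1 [ 0.43  -0.461  0.008]
pen2 [ 0.392 -0.339  0.008]
wheelrim [0.523 0.301 0.01 ]
bottle [0.703 0.285 0.03 ]
[335.25699462 210.51549036] [241.31359841 270.08271481]
[435.7381697  310.47473522] [ 72.84247687 249.21348606]
```

View pics/a2.png

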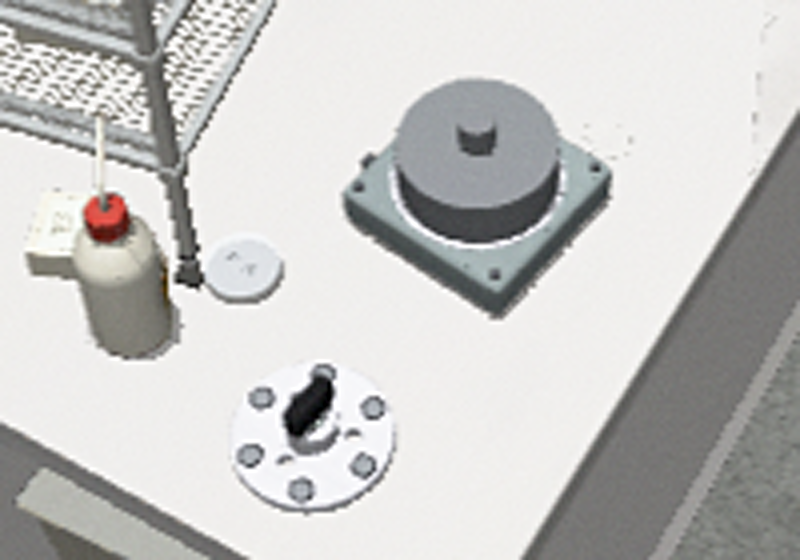

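The zoomed crop shows the cap centred on the deck with its arm clear of it, and the wheel's knob bar running diagonally, from about (290,425) to (328,385) in the crop. I'll move above the cap.

Emit:
carry_out([
  {"jaw":0.093,"dx":0.03,"dy":-0.025},
  {"dx":0.042,"dy":-0.036},
  {"dx":0.042,"dy":-0.036},
  {"dx":0.042,"dy":-0.036},
  {"dx":0.042,"dy":-0.036},
  {"dx":0.042,"dy":-0.036},
  {"dx":0.042,"dy":-0.036},
  {"dx":0.042,"dy":-0.036},
])

```text
invalid input at $.moves[0]: expected keys jaw, dx, dy, dz, yaw
```

Emit:
carry_out([
  {"dx":0.042,"dy":-0.036},
  {"dx":0.042,"dy":-0.036},
  {"dx":0.042,"dy":-0.036},
  {"dx":0.038,"dy":-0.032},
  {"dx":0.014,"dy":-0.012},
  {"jaw":0.093},
])

```text
invalid input at $.moves[0]: expected keys jaw, dx, dy, dz, yaw
```

```bash
python3 - <<'E'
from h import *
s=read_state();print(s['t'],s['tool_pos'],s['q'],R.from_rotvec(s['orientation']).as_matrix().round(3))
c,m=grab('wrist','c2.png')
p,mm=tri(ray(camera_model('scene'),269,230.5),ray(camera_model('side'),265,188.5));print(proj(m,np.array([.529,.058,.114])))
E
```

```text
0.15 [ 0.25262054 -0.5437199   0.21778931] [-1.22137153e+00  1.31021419e-01  1.48906366e+00  2.14572929e-05
  1.52300556e+00 -8.54109031e-02] [[ 0.907  0.421 -0.   ]
 [ 0.421 -0.907  0.001]
 [ 0.    -0.001 -1.   ]]
[-646.01958351 -833.87783654]
```

View pics/c2.png

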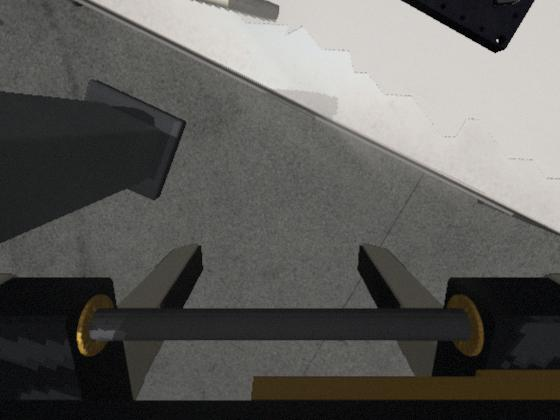

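The moves were refused because every row needs all five keys. The picture shows only the start pose: open fingers at (200,250) and (360,250), with floor below.

Emit:
carry_out([
  {"jaw":0.093,"dx":0.03,"dy":-0.025,"dz":0,"yaw":0},
  {"jaw":0.093,"dx":0.042,"dy":-0.036,"dz":0,"yaw":0},
  {"jaw":0.093,"dx":0.042,"dy":-0.036,"dz":0,"yaw":0},
  {"jaw":0.093,"dx":0.042,"dy":-0.036,"dz":0,"yaw":0},
  {"jaw":0.093,"dx":0.042,"dy":-0.036,"dz":0,"yaw":0},
  {"jaw":0.093,"dx":0.042,"dy":-0.036,"dz":0,"yaw":0},
  {"jaw":0.093,"dx":0.042,"dy":-0.036,"dz":0,"yaw":0},
  {"jaw":0.093,"dx":0.042,"dy":-0.036,"dz":0,"yaw":0},
])

```text
t: 1.2
tool_pos: [0.4303, -0.1547, 0.2187]
orientation: [3.067, 0.677, 0.001]
force: [1.4, -0.8, 0.2]
opening: 0.0929
gripper_force: 0.0
```

Emit:
carry_out([
  {"jaw":0.093,"dx":0.042,"dy":-0.036,"dz":0,"yaw":0},
  {"jaw":0.093,"dx":0.042,"dy":-0.036,"dz":0,"yaw":0},
  {"jaw":0.093,"dx":0.042,"dy":-0.036,"dz":0,"yaw":0},
  {"jaw":0.093,"dx":0.038,"dy":-0.032,"dz":0,"yaw":0},
  {"jaw":0.093,"dx":0.014,"dy":-0.012,"dz":0,"yaw":0},
  {"jaw":0.093,"dx":0,"dy":0,"dz":0,"yaw":0},
])

```text
t: 1.95
tool_pos: [0.5272, 0.0568, 0.2183]
orientation: [3.067, 0.68, -0.002]
force: [-0.4, -0.1, -1.2]
opening: 0.0926
gripper_force: 0.0
```

```bash
python3 - <<'E'
from h import *
s=read_state();print(s['t'],s['tool_pos'],s['q'],R.from_rotvec(s['orientation']).as_matrix().round(3))
c,m=grab('wrist','c2.png')
print(proj(m,np.array([.529,.058,.114])))
g=cv2.GaussianBlur(cv2.cvtColor(c,cv2.COLOR_RGB2GRAY),(5,5),1)
print(cv2.HoughCircles(g,cv2.HOUGH_GRADIENT,1,30,param1=80,param2=25,minRadius=12,maxRadius=40))
E
```

```text
1.95 [0.52720471 0.05684577 0.21825499] [ 1.09388576e-02 -5.74521131e-02  1.68133808e+00 -3.30386648e-04
  1.51866738e+00  1.14506962e+00] [[ 0.906  0.423 -0.001]
 [ 0.423 -0.906 -0.   ]
 [-0.001 -0.    -1.   ]]
[278.63263431 206.34075428]
[[[207.5  27.5  26.6]
  [510.5 205.5  23.5]]]
```

View pics/c2.png

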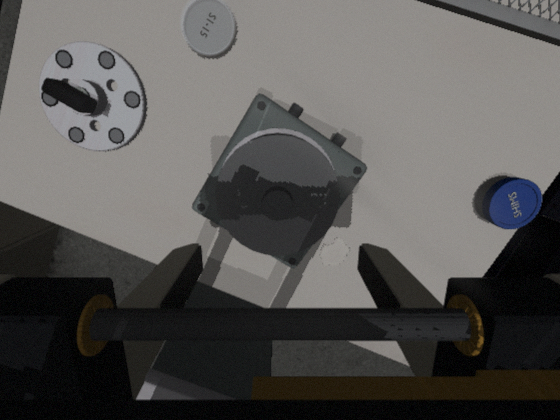

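The wrist picture shows the cap grip at about (278,200), the drive under it, the wheel at (93,97) with bolt holes at (112,86) and (95,125), the petri dish at (209,27) and the tin at (513,203). Next I'll refine the grip position.

```bash
python3 - <<'E'
from h import *
m=camera_model('wrist')
c=cv2.imread('pics/c2.png',0)
g=cv2.createCLAHE(4,(8,8)).apply(c)
x=cv2.GaussianBlur(g,(3,3),1)[160:240,230:330]
x=cv2.resize(x,None,fx=4,fy=4,interpolation=cv2.INTER_CUBIC)
h=cv2.HoughCircles(x,cv2.HOUGH_GRADIENT,1,10,param1=60,param2=22,minRadius=50,maxRadius=80)
if h is not None:
  for u,v,r in h[0][:4]: u,v=u/4+230,v/4+160;print('grip',u,v,r/4,plane(m,u,v,.114).round(4))
h=cv2.HoughCircles(cv2.GaussianBlur(g,(5,5),1),cv2.HOUGH_GRADIENT,1,20,param1=60,param2=25,minRadius=52,maxRadius=80)
if h is not None:
  for u,v,r in h[0][:6]: print(u,v,r,plane(m,u,v,.086).round(4))
y=cv2.resize(g[10:270,0:390],(780,520),interpolation=cv2.INTER_CUBIC);cv2.imwrite('pics/c3.png',y)
E
```

```text
277.5 191.5 62.9 [0.5352 0.0613 0.086 ]
85.5 103.5 57.0 [0.5361 0.2583 0.086 ]
```

View pics/c3.png

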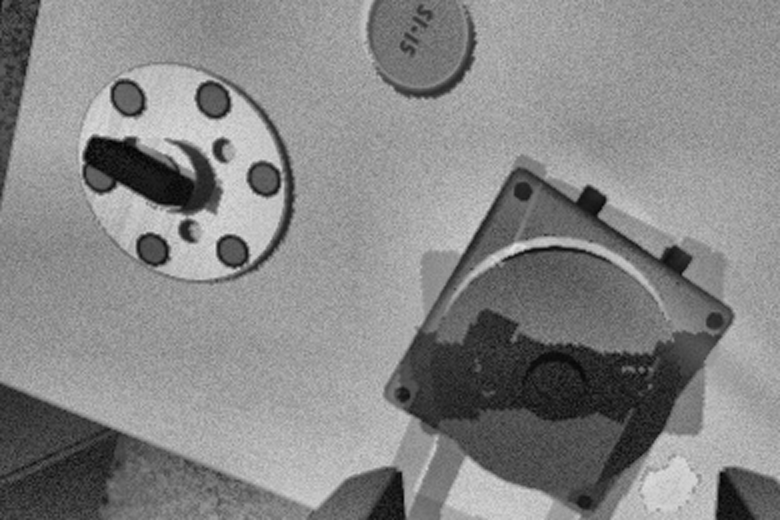

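The grip is at about (277,201) and the drum circle at (277,191). Both put the axis near (0.533, 0.060), so I'll descend there and grasp.

Emit:
carry_out([
  {"jaw":0.093,"dx":0.007,"dy":0,"dz":0.02,"yaw":0},
  {"jaw":0.093,"dx":0,"dy":0,"dz":0.04,"yaw":0},
  {"jaw":0.08,"dx":0,"dy":0,"dz":0.04,"yaw":0},
  {"jaw":0.06,"dx":0,"dy":0,"dz":0.018,"yaw":0},
  {"jaw":0.04,"dx":0,"dy":0,"dz":0.008,"yaw":0},
  {"jaw":0.02,"dx":0,"dy":0,"dz":0,"yaw":0},
  {"jaw":0.02,"dx":0,"dy":0,"dz":0,"yaw":0},
  {"jaw":0.02,"dx":0,"dy":0,"dz":0,"yaw":0},
], grip_force=20)

```text
t: 3.0
tool_pos: [0.5347, 0.0594, 0.094]
orientation: [3.067, 0.678, 0.004]
force: [-0.4, -0.7, 0.5]
opening: 0.0374
gripper_force: 0.0
```

Emit:
carry_out([
  {"jaw":0.02,"dx":0,"dy":0,"dz":0.001,"yaw":0},
  {"jaw":0.02,"dx":0,"dy":0,"dz":0,"yaw":0},
  {"jaw":0.02,"dx":0,"dy":0,"dz":0,"yaw":0},
  {"jaw":0.02,"dx":0,"dy":0,"dz":0,"yaw":0},
])

```text
t: 3.5
tool_pos: [0.5344, 0.0596, 0.0929]
orientation: [3.067, 0.678, 0.003]
force: [-1.6, 0.8, 6.4]
opening: 0.0298
gripper_force: 20.0
```

Emit:
carry_out([
  {"jaw":0.02,"dx":0,"dy":0,"dz":-0.015,"yaw":0},
  {"jaw":0.02,"dx":0,"dy":0,"dz":-0.035,"yaw":0},
  {"jaw":0.02,"dx":0,"dy":0,"dz":-0.035,"yaw":0},
  {"jaw":0.02,"dx":-0.02,"dy":0.0175,"dz":0,"yaw":0},
  {"jaw":0.02,"dx":-0.0385,"dy":0.0337,"dz":0,"yaw":0},
  {"jaw":0.02,"dx":-0.0385,"dy":0.0337,"dz":0,"yaw":0},
  {"jaw":0.02,"dx":-0.0385,"dy":0.0337,"dz":0,"yaw":0},
  {"jaw":0.02,"dx":-0.0385,"dy":0.0337,"dz":0,"yaw":0},
])

```text
t: 4.5
tool_pos: [0.4393, -0.1535, 0.1776]
orientation: [3.067, 0.678, 0.001]
force: [0.9, -0.6, -1.4]
opening: 0.0297
gripper_force: 20.0
```

Emit:
carry_out([
  {"jaw":0.02,"dx":-0.028,"dy":0.0245,"dz":0,"yaw":0},
  {"jaw":0.02,"dx":-0.011,"dy":0.01,"dz":0.02,"yaw":0},
  {"jaw":0.02,"dx":0,"dy":0,"dz":0.04,"yaw":0},
  {"jaw":0.02,"dx":0,"dy":0,"dz":0.04,"yaw":0},
  {"jaw":0.02,"dx":0,"dy":0,"dz":0.015,"yaw":0},
  {"jaw":0.02,"dx":0,"dy":0,"dz":0.005,"yaw":0},
  {"jaw":0.02,"dx":0,"dy":0,"dz":0,"yaw":0},
])

```text
t: 5.38
tool_pos: [0.42, -0.2002, 0.0579]
orientation: [3.066, 0.678, 0.002]
force: [0.3, 0.8, -1.4]
opening: 0.0295
gripper_force: 20.0
```

Emit:
carry_out([
  {"jaw":0.02,"dx":0,"dy":0,"dz":0.002,"yaw":0},
  {"jaw":0.02,"dx":0,"dy":0,"dz":0.002,"yaw":0},
  {"jaw":0.02,"dx":0,"dy":0,"dz":0.001,"yaw":0},
  {"jaw":0.02,"dx":0,"dy":0,"dz":0,"yaw":0},
])

```text
t: 5.88
tool_pos: [0.4197, -0.2001, 0.0528]
orientation: [3.067, 0.678, 0.001]
force: [-3.7, 2.2, 8.4]
opening: 0.0297
gripper_force: 20.0
```

Emit:
carry_out([
  {"jaw":0.093,"dx":0,"dy":0,"dz":0,"yaw":0},
  {"jaw":0.093,"dx":0,"dy":0,"dz":0,"yaw":0},
  {"jaw":0.093,"dx":0,"dy":0,"dz":-0.005,"yaw":0},
  {"jaw":0.093,"dx":0,"dy":0,"dz":-0.02,"yaw":0},
  {"jaw":0.093,"dx":0,"dy":0,"dz":-0.045,"yaw":0},
  {"jaw":0.093,"dx":0,"dy":0,"dz":-0.05,"yaw":0},
  {"jaw":0.093,"dx":0.02,"dy":-0.0175,"dz":-0.045,"yaw":0},
  {"jaw":0.093,"dx":0.0385,"dy":-0.0337,"dz":0,"yaw":0},
])

```text
t: 6.88
tool_pos: [0.4532, -0.1301, 0.222]
orientation: [3.063, 0.672, 0.011]
force: [0.5, 0.1, -0.9]
opening: 0.0926
gripper_force: 0.0
```

Emit:
carry_out([
  {"jaw":0.093,"dx":0.0385,"dy":-0.0337,"dz":0,"yaw":0},
  {"jaw":0.093,"dx":0.0385,"dy":-0.0337,"dz":0,"yaw":0},
  {"jaw":0.093,"dx":0.0385,"dy":-0.0337,"dz":0,"yaw":0},
  {"jaw":0.093,"dx":0.028,"dy":-0.0245,"dz":0,"yaw":0},
  {"jaw":0.093,"dx":0.011,"dy":-0.01,"dz":0,"yaw":0},
  {"jaw":0.093,"dx":0,"dy":0,"dz":0,"yaw":0},
])

```text
t: 7.62
tool_pos: [0.5336, 0.0596, 0.2166]
orientation: [3.067, 0.68, -0.001]
force: [0.1, -0.2, -0.1]
opening: 0.0929
gripper_force: 0.0
```

```bash
python3 - <<'E'
from h import *
import pickle
s=read_state();print(s['t'],s['tool_pos'],s['q'][5])
c,m=grab('wrist','w1.png');a,ma=grab('scene')
pickle.dump(m,open('w1.pkl','wb'));np.save('sc.npy',a)
g=cv2.createCLAHE(3,(8,8)).apply(c[:,:,1])
x=cv2.resize(g[120:270,190:370],(720,600),interpolation=cv2.INTER_CUBIC)
cv2.imwrite('pics/w1c.png',x)
print(proj(m,np.array([.534,.06,.058])))
E
```

```text
7.625 [0.53362053 0.0595722  0.2165733 ] 1.1505318613208118
[278.82947973 194.45813218]
```

View pics/w1c.png

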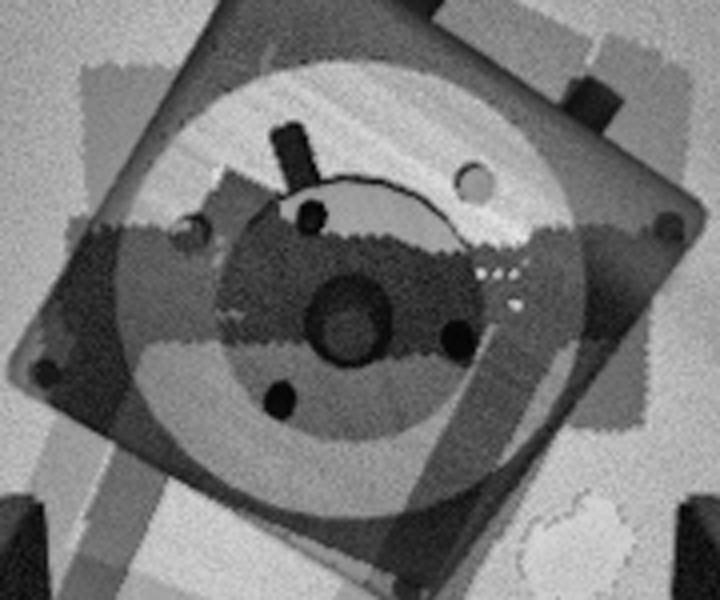

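The crop shows the hub disc centred near (351,309), studs at (311,216), (457,340) and (281,400), the arm at (290,150), and stop posts at (190,235) and (475,183). I'll compute the hub pose and prepare the move to the wheel.

```bash
python3 - <<'E'
from h import *
import pickle
m=pickle.load(open('w1.pkl','rb'))
g=cv2.imread('pics/w1.png',0).astype(float)
f=lambda u,v:(u/4+190-.4,v/4+120-.4)
P=[]
for u,v in[(311,216),(457,340),(281,400)]:
    a,b=f(u,v);a0,b0=int(round(a)),int(round(b))
    w=g[b0-6:b0+7,a0-6:a0+7];th=(w.min()+np.median(w))/2
    yy,xx=np.nonzero(w<th);c=(a0-6+xx.mean(),b0-6+yy.mean());P.append(plane(m,*c,.068)[:2]);print(c,len(xx))
P=np.array(P);C=P.mean(0);d=P-C;print('C',C,np.hypot(*d.T),np.degrees(np.arctan2(d[:,1],d[:,0])))
C2=plane(m,*f(351,309),.058)[:2];print('disc',C2,'pilot',plane(m,*f(347,337),.078))
a=plane(m,*f(290,130),.05)[:2]-C2;print('arm',np.hypot(*a),np.degrees(np.arctan2(a[1],a[0])))
for u,v in[(190,235),(475,183)]:
    a=plane(m,*f(u,v),.05)[:2]-C2;print('post',np.hypot(*a),np.degrees(np.arctan2(a[1],a[0])))
s=read_state();T=R.from_rotvec(s['orientation']).as_matrix()
print('to wheel',T.T@(np.array([.526,.291,.2166])-s['tool_pos']))
E
```

```text
(np.float64(267.6333333333333), np.float64(173.73333333333332)) 30
(np.float64(304.0), np.float64(204.39583333333334)) 48
(np.float64(259.68), np.float64(219.72)) 50
C [0.53023959 0.06025468] [0.02957859 0.0293751  0.02957579] [ 44.36607576 -75.41289971 164.81761904]
disc [0.53086065 0.06033813] pilot [0.52814873 0.06006825 0.078     ]
arm 0.050610328712089904 43.93524568834328
post 0.04856673941686356 91.75563321985477
post 0.04773782999060022 -20.41441773054866
to wheel [ 9.11988829e-02 -2.14194839e-01 -1.04765920e-04]
```

Emit:
carry_out([
  {"jaw":0.093,"dx":0.01,"dy":-0.023,"dz":0,"yaw":0},
  {"jaw":0.093,"dx":0.02,"dy":-0.047,"dz":0,"yaw":0},
  {"jaw":0.093,"dx":0.02,"dy":-0.047,"dz":0,"yaw":0},
  {"jaw":0.093,"dx":0.02,"dy":-0.047,"dz":0,"yaw":0},
  {"jaw":0.093,"dx":0.015,"dy":-0.036,"dz":0,"yaw":0},
  {"jaw":0.093,"dx":0.006,"dy":-0.014,"dz":0,"yaw":-0.1},
  {"jaw":0.093,"dx":0,"dy":0,"dz":0,"yaw":-0.18},
  {"jaw":0.093,"dx":0,"dy":0,"dz":0,"yaw":-0.18},
])

```text
t: 8.72
tool_pos: [0.5264, 0.2904, 0.2167]
orientation: [2.829, 1.366, -0.0]
force: [0.2, 0.3, 0.7]
opening: 0.0933
gripper_force: 0.0
```

Emit:
carry_out([
  {"jaw":0.093,"dx":0,"dy":0,"dz":0,"yaw":-0.18},
  {"jaw":0.093,"dx":0,"dy":0,"dz":0,"yaw":-0.18},
  {"jaw":0.093,"dx":0,"dy":0,"dz":0,"yaw":-0.18},
  {"jaw":0.093,"dx":0,"dy":0,"dz":0,"yaw":-0.13},
  {"jaw":0.093,"dx":0,"dy":0,"dz":0,"yaw":0},
  {"jaw":0.093,"dx":0,"dy":0,"dz":0,"yaw":0},
])

```text
t: 9.48
tool_pos: [0.5263, 0.2909, 0.2168]
orientation: [2.232, 2.21, 0.0]
force: [-0.2, 0.2, -0.1]
opening: 0.0927
gripper_force: 0.0
```

```bash
python3 - <<'E'
from h import *
import pickle
s=read_state();print(s['t'],s['tool_pos'],s['q'][5],R.from_rotvec(s['orientation']).as_matrix().round(3)[0])
c,m=grab('wrist','w2.png');pickle.dump(m,open('w2.pkl','wb'))
x=cv2.resize(c[110:290,150:390,::-1],(800,600),interpolation=cv2.INTER_CUBIC)
cv2.imwrite('pics/w2c.png',x)
print(proj(m,np.array([.526,.291,.059])),proj(m,np.array([.53,.06,.058])))
E
```

```text
9.475 [0.52634171 0.29086333 0.21675955] 0.42975112843269725 [0.01 1.   0.  ]
[279.20285711 194.33309314] [284.21175433 365.72950748]
```

View pics/w2c.png

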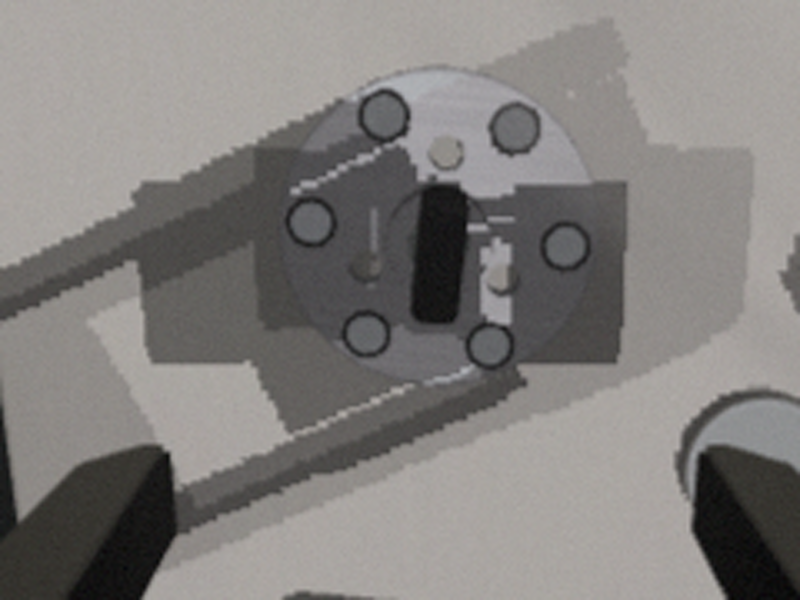

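The wheel is centred near (438,231) in the crop, with bolt holes at (446,152), (366,268) and (498,275), six rim windows, and the knob bar running from (436,322) to (443,185), close to tool x.

```bash
python3 - <<'E'
from h import *
import pickle
m=pickle.load(open('w2.pkl','rb'))
f=lambda u,v:((u+.5)*.3-.5+150,(v+.5)*.3-.5+110)
W=np.array([plane(m,*f(*p),.010)[:2] for p in[(384,115),(515,128),(566,245),(490,344),(366,333),(311,222)]])
H=np.array([plane(m,*f(*p),.009)[:2] for p in[(446,152),(366,268),(498,275)]])
for X in(W,H):
    C=X.mean(0);d=X-C;print(C,np.hypot(*d.T).round(4),np.degrees(np.arctan2(d[:,1],d[:,0])).round(1))
img=cv2.imread('pics/w2.png',0)
_,b=cv2.threshold(img[160:215,265:300],28,255,cv2.THRESH_BINARY_INV)
n,l,st,ce=cv2.connectedComponentsWithStats(b);i=1+np.argmax(st[1:,4])
cn,_=cv2.findContours((l==i).astype(np.uint8),0,1);r=cv2.minAreaRect(cn[0]);bx=cv2.boxPoints(r)+[265,160]
B=np.array([plane(m,*p,.059)[:2] for p in bx]);print('bar',st[i],B.mean(0),np.hypot(*(B[1]-B[0])),np.hypot(*(B[2]-B[1])),
 [np.degrees(np.arctan2(*(B[k+1]-B[k])[::-1])) for k in(0,1)])
# height: same windows/knob seen in w1 view? scene triangulation of knob
print('knob h check',tri(ray(m,*(bx.mean(0))),ray(camera_model('side'),251,178)))
s=read_state();T=R.from_rotvec(s['orientation']).as_matrix();print(s['tool_pos'],T.round(3))
E
```

```text
[0.52852814 0.29808842] [0.0476 0.0475 0.0479 0.0475 0.0477 0.0477] [ 114.    53.9   -5.9  -65.9 -126.3  174.2]
[0.52776723 0.29822427] [0.03   0.0299 0.0284] [  82.9 -153.7  -35.6]
bar [  9   6  16  41 521] [0.52856385 0.29991402] 0.04471233999889129 0.014736100193612158 [np.float64(82.89477155354321), np.float64(-6.938782628083261)]
knob h check (array([0.52988971, 0.29863695, 0.05182371]), np.float64(0.0025439983219372134))
[0.52628206 0.29107956 0.21675084] [[ 0.009  1.     0.   ]
 [ 1.    -0.009 -0.   ]
 [-0.     0.    -1.   ]]
```

Emit:
carry_out([
  {"jaw":0.093,"dx":0.007,"dy":0.0022,"dz":0.015,"yaw":0.05},
  {"jaw":0.093,"dx":0,"dy":0,"dz":0.045,"yaw":0.048},
  {"jaw":0.093,"dx":0,"dy":0,"dz":0.05,"yaw":0},
  {"jaw":0.07,"dx":0,"dy":0,"dz":0.04,"yaw":0},
  {"jaw":0.05,"dx":0,"dy":0,"dz":0.022,"yaw":0},
  {"jaw":0.04,"dx":0,"dy":0,"dz":0.01,"yaw":0},
  {"jaw":0.03,"dx":0,"dy":0,"dz":0,"yaw":0},
  {"jaw":0.03,"dx":0,"dy":0,"dz":0,"yaw":0},
], grip_force=35)

```text
t: 10.52
tool_pos: [0.5294, 0.2992, 0.0362]
orientation: [2.334, 2.102, 0.004]
force: [0.0, 0.1, 0.2]
opening: 0.0476
gripper_force: 0.0
```

Emit:
carry_out([
  {"jaw":0.005,"dx":0,"dy":0,"dz":0,"yaw":0},
  {"jaw":0.005,"dx":0,"dy":0,"dz":0,"yaw":0},
  {"jaw":0.005,"dx":0,"dy":0,"dz":0,"yaw":0},
  {"jaw":0.005,"dx":0,"dy":0,"dz":0,"yaw":0},
  {"jaw":0.005,"dx":0,"dy":0,"dz":0,"yaw":0},
])

```text
t: 11.15
tool_pos: [0.5285, 0.2988, 0.0349]
orientation: [2.334, 2.103, 0.0]
force: [-1.3, 0.1, 2.5]
opening: 0.0156
gripper_force: 35.0
```

Emit:
carry_out([
  {"jaw":0.005,"dx":0,"dy":0,"dz":-0.015,"yaw":0},
  {"jaw":0.005,"dx":0,"dy":0,"dz":-0.045,"yaw":0},
  {"jaw":0.005,"dx":0,"dy":0,"dz":-0.045,"yaw":0},
  {"jaw":0.005,"dx":-0.02,"dy":0.0023,"dz":-0.005,"yaw":0},
  {"jaw":0.005,"dx":-0.045,"dy":0.005,"dz":0,"yaw":0},
  {"jaw":0.005,"dx":-0.045,"dy":0.005,"dz":0,"yaw":0},
  {"jaw":0.005,"dx":-0.045,"dy":0.005,"dz":0,"yaw":0},
  {"jaw":0.005,"dx":-0.045,"dy":0.005,"dz":0,"yaw":0},
])

```text
t: 12.15
tool_pos: [0.5282, 0.095, 0.1428]
orientation: [-2.333, -2.102, 0.004]
force: [-0.0, -0.2, -3.3]
opening: 0.0162
gripper_force: 35.0
```

Emit:
carry_out([
  {"jaw":0.005,"dx":-0.0274,"dy":0.003,"dz":0,"yaw":0},
  {"jaw":0.005,"dx":-0.01,"dy":0.001,"dz":0,"yaw":-0.1},
  {"jaw":0.005,"dx":0,"dy":0,"dz":0,"yaw":-0.18},
  {"jaw":0.005,"dx":0,"dy":0,"dz":0,"yaw":-0.18},
  {"jaw":0.005,"dx":0,"dy":0,"dz":0,"yaw":-0.18},
  {"jaw":0.005,"dx":0,"dy":0,"dz":0,"yaw":-0.18},
  {"jaw":0.005,"dx":0,"dy":0,"dz":0,"yaw":-0.18},
  {"jaw":0.005,"dx":0,"dy":0,"dz":0,"yaw":-0.18},
])

```text
t: 13.15
tool_pos: [0.5283, 0.0589, 0.1427]
orientation: [-0.76, -3.045, 0.002]
force: [0.4, 0.1, -3.4]
opening: 0.0157
gripper_force: 35.0
```

Emit:
carry_out([
  {"jaw":0.005,"dx":0,"dy":0,"dz":0,"yaw":-0.15},
  {"jaw":0.005,"dx":0,"dy":0,"dz":0,"yaw":-0.076},
  {"jaw":0.005,"dx":0,"dy":0,"dz":0,"yaw":0},
  {"jaw":0.005,"dx":0,"dy":0,"dz":0,"yaw":0},
])

```text
t: 13.65
tool_pos: [0.5291, 0.0594, 0.1437]
orientation: [-0.424, -3.111, 0.0]
force: [-0.4, -0.5, -3.4]
opening: 0.0155
gripper_force: 35.0
```

```bash
python3 - <<'E'
from h import *
import pickle
s=read_state();M=R.from_rotvec(s['orientation']).as_matrix();print(s['t'],s['tool_pos'],s['q'][5],np.degrees(np.arctan2(M[1,0],M[0,0])),s['opening'])
d=np.array([.530,.060,s['tool_pos'][2]])-s['tool_pos'];print('tool d',M.T@d)
c,m=grab('wrist','w3.png')
x=cv2.resize(c[60:300,120:440,::-1],(800,600),interpolation=cv2.INTER_CUBIC);cv2.imwrite('pics/w3c.png',x)
# windows: circles on wheel top
z=s['tool_pos'][2]-.0349+.010
pickle.dump((m,z),open('w3.pkl','wb'))
g=cv2.resize(cv2.createCLAHE(3,(8,8)).apply(c[:,:,1]),None,fx=3,fy=3,interpolation=cv2.INTER_CUBIC)
h=cv2.HoughCircles(cv2.GaussianBlur(g,(5,5),1.5),cv2.HOUGH_GRADIENT,1,40,param1=90,param2=20,minRadius=20,maxRadius=36)
for u,v,r in (h[0] if h is not None else []):
    p=plane(m,(u+.5)/3-.5,(v+.5)/3-.5,z); q=p-s['tool_pos']
    if .04<np.hypot(*q[:2])<.055 or .025<np.hypot(*q[:2])<.035: print(u/3,v/3,r/3,p.round(4),np.hypot(*q[:2]).round(4),np.degrees(np.arctan2(q[1],q[0])).round(1))
E
```

```text
13.65 [0.52911959 0.05941782 0.14374832] -1.2842409155471906 164.47515418574145 0.015545037552185767
tool d [-6.92459309e-04  7.96585793e-04 -1.31422406e-06]
242.83333 181.5 11.433333 [0.4835 0.0466 0.1188] 0.0474 -164.3
208.83333 242.83333 11.433333 [0.5176 0.0117 0.1188] 0.0491 -103.6
317.16666 181.5 11.433333 [0.4962 0.0924 0.1188] 0.0466 134.9
350.16666 240.5 11.8 [0.5415 0.1044 0.1188] 0.0467 74.6
279.83334 198.83333 10.033334 [0.5008 0.0664 0.1188] 0.0291 166.2
```

View pics/w3c.png

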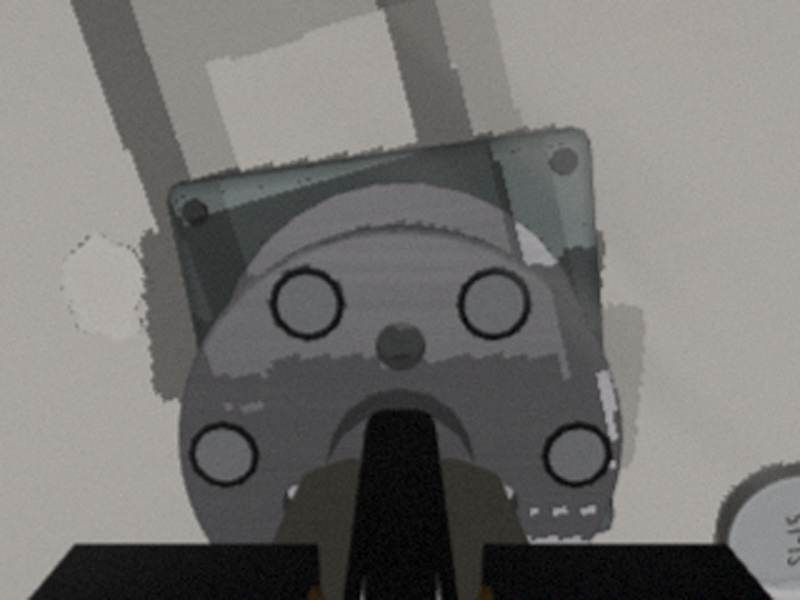

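The wheel hangs level and square over the hub: its +x hole is at (400,345), four windows are visible, and the bar runs along tool x. Measured centring is within about 1.5 mm, so I'll apply a small correction and lower gently.

Emit:
carry_out([
  {"jaw":0.005,"dx":-0.0003,"dy":0.0012,"dz":0.01,"yaw":0},
  {"jaw":0.005,"dx":0,"dy":0,"dz":0.015,"yaw":0},
  {"jaw":0.005,"dx":0,"dy":0,"dz":0.006,"yaw":0},
  {"jaw":0.005,"dx":0,"dy":0,"dz":0.004,"yaw":0},
  {"jaw":0.005,"dx":0,"dy":0,"dz":0.003,"yaw":0},
  {"jaw":0.005,"dx":0,"dy":0,"dz":0,"yaw":0},
])

```text
t: 14.45
tool_pos: [0.5305, 0.061, 0.1066]
orientation: [-0.421, -3.113, 0.0]
force: [0.2, 0.2, -3.0]
opening: 0.0159
gripper_force: 35.0
```

Emit:
carry_out([
  {"jaw":0.005,"dx":0,"dy":0,"dz":0.002,"yaw":0},
  {"jaw":0.005,"dx":0,"dy":0,"dz":0.002,"yaw":0},
  {"jaw":0.005,"dx":0,"dy":0,"dz":0,"yaw":0},
])

```text
t: 14.82
tool_pos: [0.5303, 0.0609, 0.1025]
orientation: [-0.421, -3.113, 0.0]
force: [-0.5, -0.9, -3.3]
opening: 0.016
gripper_force: 35.0
```

Underside is at about 0.0675 and below the stud tops with no contact force, so I'll continue down.

Emit:
carry_out([
  {"jaw":0.005,"dx":0,"dy":0,"dz":0.002,"yaw":0},
  {"jaw":0.005,"dx":0,"dy":0,"dz":0.002,"yaw":0},
  {"jaw":0.005,"dx":0,"dy":0,"dz":0.002,"yaw":0},
  {"jaw":0.005,"dx":0,"dy":0,"dz":0.002,"yaw":0},
  {"jaw":0.005,"dx":0,"dy":0,"dz":0,"yaw":0},
])

```text
t: 15.45
tool_pos: [0.5302, 0.0609, 0.0944]
orientation: [-0.421, -3.113, 0.0]
force: [0.4, -0.3, -3.9]
opening: 0.0161
gripper_force: 35.0
```

Emit:
carry_out([
  {"jaw":0.005,"dx":0,"dy":0,"dz":0.001,"yaw":0},
  {"jaw":0.005,"dx":0,"dy":0,"dz":0.001,"yaw":0},
  {"jaw":0.005,"dx":0,"dy":0,"dz":0,"yaw":0},
  {"jaw":0.005,"dx":0,"dy":0,"dz":0,"yaw":0},
])

```text
t: 15.95
tool_pos: [0.5306, 0.0609, 0.0929]
orientation: [0.421, 3.113, 0.0]
force: [-1.2, -0.3, -0.0]
opening: 0.0159
gripper_force: 35.0
```

Seated at 0.0929, with the weight now on the hub. Next I'll turn clockwise with a firmer grip.

Emit:
carry_out([
  {"jaw":0.005,"dx":0,"dy":0,"dz":0,"yaw":0.06},
  {"jaw":0.005,"dx":0,"dy":0,"dz":0,"yaw":0.12},
  {"jaw":0.005,"dx":0,"dy":0,"dz":0,"yaw":0.12},
  {"jaw":0.005,"dx":0,"dy":0,"dz":0,"yaw":0.12},
  {"jaw":0.005,"dx":0,"dy":0,"dz":0,"yaw":0.12},
  {"jaw":0.005,"dx":0,"dy":0,"dz":0,"yaw":0.12},
  {"jaw":0.005,"dx":0,"dy":0,"dz":0,"yaw":0.1},
  {"jaw":0.005,"dx":0,"dy":0,"dz":0,"yaw":0},
], grip_force=50)

```text
t: 16.95
tool_pos: [0.5308, 0.0607, 0.0929]
orientation: [1.545, 2.735, 0.0]
force: [0.3, -1.4, 0.0]
opening: 0.0152
gripper_force: 50.0
```

```bash
python3 - <<'E'
from h import *
s=read_state();print(s['q'][5],s['wrist_torque'],s['force'],s['tool_pos'])
E
```

```text
-0.5242315293058474 [-0.30248365 -0.17156961  0.01376823] [ 0.31835248 -1.36354807  0.01900576] [0.53078898 0.06071719 0.09294078]
```

Emit:
carry_out([
  {"jaw":0.005,"dx":0,"dy":0,"dz":0,"yaw":0.06},
  {"jaw":0.005,"dx":0,"dy":0,"dz":0,"yaw":0.1},
  {"jaw":0.005,"dx":0,"dy":0,"dz":0,"yaw":0.1},
  {"jaw":0.005,"dx":0,"dy":0,"dz":0,"yaw":0.1},
  {"jaw":0.005,"dx":0,"dy":0,"dz":0,"yaw":0.1},
  {"jaw":0.005,"dx":0,"dy":0,"dz":0,"yaw":0},
])

```text
t: 17.7
tool_pos: [0.5305, 0.0606, 0.0929]
orientation: [2.125, 2.313, -0.001]
force: [-1.6, -2.8, 2.2]
opening: 0.0156
gripper_force: 50.0
```

```bash
python3 - <<'E'
from h import *
s=read_state();print(s['q'][5],s['wrist_torque'],s['force'],s['tool_pos'])
E
```

```text
-0.06627241725681657 [-0.48833781  0.21394274  0.0578553 ] [-1.63825163 -2.76950573  2.16970333] [0.53048273 0.06061033 0.0928832 ]
```

Emit:
carry_out([
  {"jaw":0.005,"dx":0,"dy":0,"dz":0,"yaw":0.06},
  {"jaw":0.005,"dx":0,"dy":0,"dz":0,"yaw":0.12},
  {"jaw":0.005,"dx":0,"dy":0,"dz":0,"yaw":0.12},
  {"jaw":0.005,"dx":0,"dy":0,"dz":0,"yaw":0.12},
  {"jaw":0.005,"dx":0,"dy":0,"dz":0,"yaw":0.12},
  {"jaw":0.005,"dx":0,"dy":0,"dz":0,"yaw":0.12},
  {"jaw":0.005,"dx":0,"dy":0,"dz":0,"yaw":0.12},
  {"jaw":0.005,"dx":0,"dy":0,"dz":0,"yaw":0.12},
])

```text
t: 18.7
tool_pos: [0.5305, 0.0606, 0.0929]
orientation: [2.921, 1.155, -0.0]
force: [-2.5, -2.7, 2.7]
opening: 0.0156
gripper_force: 50.0
```

```bash
python3 - <<'E'
from h import *
s=read_state();print(s['q'][5],s['wrist_torque'],s['force'],s['tool_pos'])
E
```

```text
0.8358387882471771 [-0.5564581   0.43798424  0.17493446] [-2.48114956 -2.74165379  2.7070102 ] [0.53046958 0.06063617 0.0928975 ]
```

Torque is about 0.17 N m, so the knob is turning against the stopped hub. I'll continue in small steps until the stop.

Emit:
carry_out([
  {"jaw":0.005,"dx":0,"dy":0,"dz":0,"yaw":0.1},
  {"jaw":0.005,"dx":0,"dy":0,"dz":0,"yaw":0.1},
  {"jaw":0.005,"dx":0,"dy":0,"dz":0,"yaw":0.06},
  {"jaw":0.005,"dx":0,"dy":0,"dz":0,"yaw":0.04},
  {"jaw":0.005,"dx":0,"dy":0,"dz":0,"yaw":0},
])

```text
t: 19.32
tool_pos: [0.5305, 0.0606, 0.0929]
orientation: [3.06, 0.71, -0.0]
force: [-3.3, -3.4, 4.2]
opening: 0.0155
gripper_force: 50.0
```

```bash
python3 - <<'E'
from h import *
s=read_state();print(s['q'][5],s['wrist_torque'],s['force'],s['tool_pos'])
E
```

```text
1.132913064618052 [-0.66458228  0.50151745  0.06801971] [-3.33146899 -3.43883988  4.16057593] [0.53046259 0.06063279 0.09287545]
```

Emit:
carry_out([
  {"jaw":0.005,"dx":0,"dy":0,"dz":0,"yaw":0.04},
  {"jaw":0.005,"dx":0,"dy":0,"dz":0,"yaw":0.04},
  {"jaw":0.005,"dx":0,"dy":0,"dz":0,"yaw":0.04},
])

```text
t: 19.7
tool_pos: [0.5305, 0.0606, 0.0929]
orientation: [3.097, 0.524, -0.0]
force: [-2.9, -3.9, 3.6]
opening: 0.0155
gripper_force: 50.0
```

```bash
python3 - <<'E'
from h import *
s=read_state();print(s['q'][5],s['wrist_torque'],s['force'],s['tool_pos'])
E
```

```text
1.2540818260568036 [-0.65459278  0.58055029  0.16642655] [-2.88885497 -3.89797361  3.62599218] [0.53046688 0.06062182 0.09289206]
```

Emit:
carry_out([
  {"jaw":0.005,"dx":0,"dy":0,"dz":0,"yaw":0.03},
  {"jaw":0.005,"dx":0,"dy":0,"dz":0,"yaw":0.03},
])

```text
t: 19.95
tool_pos: [0.5299, 0.0604, 0.0929]
orientation: [3.111, 0.431, -0.002]
force: [-6.6, -5.1, 6.6]
opening: 0.0159
gripper_force: 50.3
```

```bash
python3 - <<'E'
from h import *
s=read_state();print(s['q'][5],s['wrist_torque'],s['force'],s['tool_pos'])
E
```

```text
1.3139914536302364 [-0.96313082  1.20120728  0.61610726] [-6.62879414 -5.05278746  6.61231314] [0.52989351 0.06037603 0.092869  ]
```

Emit:
carry_out([
  {"jaw":0.005,"dx":0,"dy":0,"dz":0,"yaw":0.03},
  {"jaw":0.005,"dx":0,"dy":0,"dz":0,"yaw":0.03},
])

```text
t: 20.2
tool_pos: [0.5297, 0.0604, 0.0929]
orientation: [3.122, 0.339, -0.003]
force: [-7.2, -4.8, 7.9]
opening: 0.016
gripper_force: 52.3
```

```bash
python3 - <<'E'
from h import *
s=read_state();print(s['q'][5],s['wrist_torque'],s['force'],s['tool_pos'])
E
```

```text
1.3734063562924348 [-0.9711518   1.32794633  1.14209619] [-7.17999529 -4.81816214  7.94393091] [0.52974658 0.06038264 0.0928575 ]
```

The torque rose to 1.1 N m, so the stop is reached. I'll ease the twist slightly, release, rise and check.

Emit:
carry_out([
  {"jaw":0.005,"dx":0,"dy":0,"dz":0,"yaw":-0.07},
  {"jaw":0.093,"dx":0,"dy":0,"dz":0,"yaw":0},
  {"jaw":0.093,"dx":0,"dy":0,"dz":0,"yaw":0},
  {"jaw":0.093,"dx":0,"dy":0,"dz":0,"yaw":0},
  {"jaw":0.093,"dx":0,"dy":0,"dz":0,"yaw":0},
  {"jaw":0.093,"dx":0,"dy":0,"dz":-0.01,"yaw":0},
  {"jaw":0.093,"dx":0,"dy":0,"dz":-0.04,"yaw":0},
  {"jaw":0.093,"dx":0,"dy":0,"dz":-0.05,"yaw":0},
])

```text
t: 21.2
tool_pos: [0.5295, 0.061, 0.1932]
orientation: [-3.11, -0.443, 0.003]
force: [1.1, 0.6, 0.5]
opening: 0.0811
gripper_force: 0.0
```

Emit:
carry_out([
  {"jaw":0.093,"dx":0,"dy":0,"dz":-0.05,"yaw":0},
  {"jaw":0.093,"dx":-0.02,"dy":0,"dz":-0.02,"yaw":0},
  {"jaw":0.093,"dx":0,"dy":0,"dz":0,"yaw":0},
  {"jaw":0.093,"dx":0,"dy":0,"dz":0,"yaw":0},
])

```text
t: 21.7
tool_pos: [0.5112, 0.0555, 0.2618]
orientation: [-3.11, -0.443, 0.001]
force: [0.8, 0.3, -0.5]
opening: 0.0923
gripper_force: 0.0
```

```bash
python3 - <<'E'
from h import *
import pickle
s=read_state();print(s['t'],s['tool_pos'],s['q'][5])
c,m=grab('wrist','w4.png');pickle.dump(m,open('w4.pkl','wb'))
a,_=grab('scene')
x=cv2.resize(c[100:280,160:400,::-1],(800,600),interpolation=cv2.INTER_CUBIC)
x[:180,:240]=cv2.resize(a[150:330,170:410,::-1],(240,180))
cv2.imwrite('pics/w4c.png',x)
E
```

```text
21.7 [0.51115446 0.05545319 0.26184602] 1.2963409716094827
```

View pics/w4c.png

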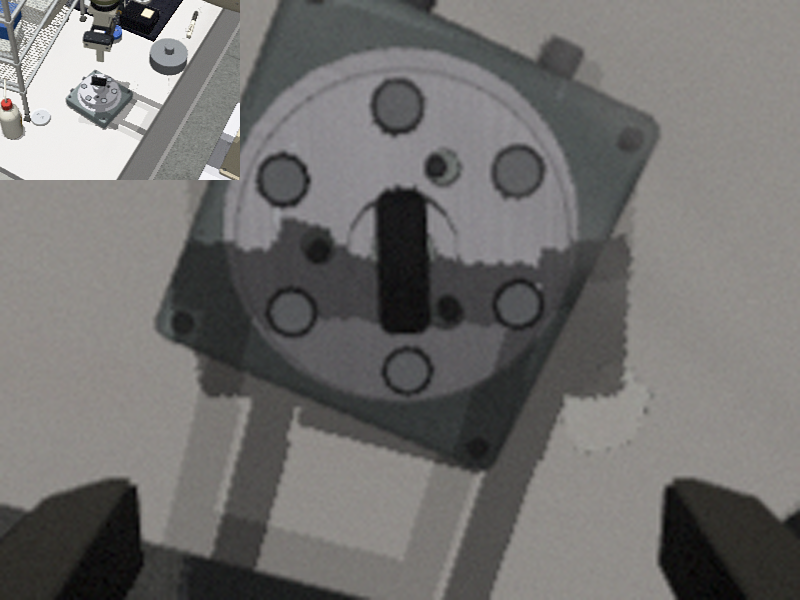

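The wheel sits on the hub with studs showing in the three holes at (440,166), (318,248) and (449,310), and the bar lies along a window axis, which matches a 90° turn. The inset shows the cap standing upright on the worktop, and the petri dish and tin apparently where they were. I'll check the numbers.

```bash
python3 - <<'E'
from h import *
import pickle
m=pickle.load(open('w4.pkl','rb'))
f=lambda u,v:((u+.5)*.3-.5+160,(v+.5)*.3-.5+100)
W=np.array([plane(m,*f(*p),.068)[:2] for p in[(398,105),(518,171),(518,303),(407,370),(292,312),(283,180)]])
C=W.mean(0);d=W-C;a=np.degrees(np.arctan2(d[:,1],d[:,0]));print(C,np.hypot(*d.T).round(4),a.round(1))
img=cv2.imread('pics/w4.png',0)[150:206,270:293]
_,b=cv2.threshold(img,26,255,cv2.THRESH_BINARY_INV)
n,l,st,ce=cv2.connectedComponentsWithStats(b);i=1+np.argmax(st[1:,4])
cn,_=cv2.findContours((l==i).astype(np.uint8),0,1);bx=cv2.boxPoints(cv2.minAreaRect(cn[0]))+[270,150]
B=np.array([plane(m,*p,.117)[:2] for p in bx]);e=[B[1]-B[0],B[2]-B[1]]
print('bar',B.mean(0),[(np.hypot(*v).round(4),np.degrees(np.arctan2(v[1],v[0])).round(1)) for v in e])
E
```

```text
[0.53005004 0.05932766] [0.0477 0.0477 0.0475 0.0475 0.0477 0.0476] [  18.1  -41.8 -101.6 -161.9  138.4   78.4]
bar [0.53186347 0.05936598] [(np.float64(0.0142), np.float64(-73.8)), (np.float64(0.044), np.float64(-163.4))]
```

```bash
python3 -c "
from plant import close_job;print(close_job())"
```

```text
the job is handed in; nothing more can be done
None
```

I handed the job in at about 22 s: the cap stands upright on the worktop, the wheel sits flat over the studs and its knob is turned clockwise to its stop. I did not touch the dish, tin or pen.

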